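# Set up a casting frame for a plaster mould

## Robot

A 6-joint arm with a two-finger parallel gripper is mounted at the origin on a cart in front of the work surface, level with it; the furniture and walls round the work are solid. World frame = base frame: x ahead of the robot, y to its left, z up, the work surface at z = 0. Lengths are in m, angles in rad, forces in N, time in s.
With the tool pointing down it reaches from about 0.3 to 0.775 m from the base axis. Payload 14.6 kg.
Tool frame: the origin (TCP) lies between the finger pads; the fingertips stand 8 mm ahead of it and the grasp point (between the pads) lies 11 mm behind it; z points along the fingers, y is the line along which they close (so a half turn about z gives the same grasp; the last joint's range is limited). The gripper opens to 94 mm and grips with 3 to 60 N. Pads are 16 mm wide; open, the fingers measure 119 mm over their backs; the gripper's body (75 mm by 177 mm) begins 78 mm behind the grasp point.
Start: joints at [-1.23, 0.3, 1.521, -0, 1.321, -0.067], TCP at [0.218, -0.505, 0.213] pointing down, gripper open.
Joint ranges: [-3.03, 3.03], [-0.79, 2.21], [0.23, 2.52], [-1.04, 4.18], [0, 3.07], [-2.55, 2.55]. Speed limits (rad/s): [2.22, 2.22, 2.57, 3.14, 3.14, 3.14].

## Interface

Orientations are given as a 3x3 rotation matrix whose columns are the frame's x, y, z axes.
In Python, from rig import ctrl gives the robot as it stands. The module is installed in compiled form; this text tells all that it offers.
- The arm moves only by the tool carry_out, never from a script. Its argument "increments" is a list that holds one entry, the list of rows, each a list of 5 numbers: the shift along the tool's x, y, z in mm, then the turn about the tool's z in rad, then the finger opening in mm, from 0 to 94. In form: [[[dx, dy, dz, turn, jaw], ...]]. A call has exactly 10 rows; each row shifts and turns the commanded pose from where the row before left it, along the tool's axes as they then stand; what a row does not reach is not made up. A row lasts 1/8 s, in which the tool goes at most 62.5 mm and 10.7 degrees, less where a joint would pass 70% of its speed; a pose out of reach is approached as far as the arm can. A call is refused whole if a number of a shift passes 62.5 or a number of a turn 0.188, either way. A call with a gripper value outside its range is refused whole. The fingers move at their own pace and stop on an object; the grip force is fixed at half the most. Time passes only in rows, so rows that do not move let the fingers close, or fill a call up. It gives the time, the measured TCP pose, the force, the opening and the grip force at its end, in the units of the state.
- ctrl.read_state(): the state, without advancing time (a new reading comes with each control period).
- ctrl.read_camera(name): name is "side" or "top"; returns the picture (400x640x3 uint8, red, green, blue); there is no depth.
- ctrl.camera_info(name): a dict with "mtx" (3x3 intrinsics, pixels), "R" (3x3) and "t" (3): a world point X has camera coordinates R X + t. Camera axes: x right, y down, z forward; pixel columns grow to the right and rows downward; lengths in m; the calibration is good to about 2 mm. A picture is of the moment at which its call begins. camera_info takes no time and is no camera call.
- ctrl.finish_job(): hands the job in; it is judged then, once.
The state is a dict: "clock": time; "q": joint angles; "qd": joint speeds; "effort": joint torques, N m; "tcp_pos": TCP position; "eef_rot": TCP orientation; "contact_force": force on the tool from outside, world axes, zero at the start; "ft_torque": the same for the moment, N m; "gripper_width": finger opening in m; "grip_force": force on a finger pad.
Only numpy, scipy, OpenCV 4.12 (cv2) and the standard library are available. Lean on these libraries where they do the work, as an engineer would, in place of code of your own. Each camera call takes 0.05 s, during which the arm holds its last target. There are 200 camera calls.

## Task

Drop one plaster natch plug upright into each of the two round sockets in the casting frame's base board, one after the other. Then push the frame's sliding end board forward by the tab on its leg, against the return spring, until the long mark on the leg is level with the front face of the clamp saddle, hold it there, and squeeze the cam lever closed against the leg without letting the board slip back. Finish while still holding: keep leg and lever gripped between the fingers, with the lever fully closed and the mark still level, so that the seams can be sealed with clay.

Things in the scene. Friction and masses are not known exactly. Their poses are not given: they have to be found in the camera images.
- frame: Wooden casting frame, fixed to the table. Base board 342 x 180 x 14 mm. Origin: centre of its underside; x runs along the leg from the grey clamp saddle (-x end) to the fixed end wall (+x end), z up. Side walls x = +18 to +169 mm, inner faces at y = -70 and +70 mm, 12 mm thick, top 64 mm above the table; end wall's inner face at x = +157 mm, same height.
- socket_0 (a point): Centre of the floor of one natch socket: a round blind hole 33 mm wide and 8 mm deep in the base board, floor 6 mm above the table; in the frame at x = +66, y = +20 mm.
- socket_1 (a point): Centre of the floor of the other natch socket, same size; in the frame at x = +111, y = -20 mm. Either plug may go into either socket.
- plug_0: Plaster natch plug, round, 30 mm in diameter, 28 mm high, edges rounded, 14 to 28 g, standing loose on the table. Origin: centre of its underside, z up. In its socket it stands 20 mm proud of the base board.
- plug_1: The other natch plug, like plug_0.
- end_board (a joint): Slide (m) of the end board with its leg and push tab, one part that only slides: 0 = drawn right back, where it starts; grows as it is pushed along the frame's +x; stop at 0.045. At 0.025 the long mark is level with the saddle's front face. Until the cam lever is closed a hidden spring pushes it back with about 2.5 N. The wooden board (136 mm wide, 64 mm high) stands 36 mm ahead of the tab's back.
- tab_back (a point): Point on the back (saddle-side) face of the push tab, 27.5 mm to the +y side of the leg's middle, 37 mm above the table. The tab: aluminium plate on the leg, y = +1 to +48 mm, 6 mm thick, 28 to 58 mm above the table. Between it and the saddle there are 42 mm of room along the leg at slide 0 and 67 mm at the mark: a finger put in there, on the leg's +y side, pushes it along +x.
- long_mark (a point): The long mark: dark line 2.4 mm wide right across the leg (other graduations are short and thin); point on the leg's top, in its middle. The leg: aluminium bar 14 mm wide (frame y = -7 to +7 mm), from 28 to 46 mm above the table, from the board's back through the saddle.
- index (a point): Middle of the saddle's front face at the height of the leg's top (frame x = -80, y = 0, 46 mm above the table); the mark is level when long_mark has this frame x. The saddle: frame x = -135 to -79, y = -35 to +27 mm, up to 52 mm above the table; an open channel, so the marks show from above.
- cam_lever (a joint): Angle (rad) of the cam lever: 0 = fully closed, along the leg, at its stop; grows as the free end swings level away from the leg to the frame's -y side. Starts open at 0.38 to 0.50, stays where it is left, moves with about 1 N at the handle. Below 0.18 its cam bears on the leg and drags it back about 1 mm with up to 5 N; closing takes about 5 N at the handle. Closed, it locks the leg.
- lever_pin (a point): The upright pin on which the cam lever turns, on the saddle at frame x = -92, y = -14.6 mm; point 37 mm above the table.
- lever_tip (a point): Middle of the free end of the lever's handle, 85 mm from the pin. Handle: black bar 8 mm thick, 29 to 45 mm above the table; closed it lies at frame y = -9.6 to -17.6 mm, x = -66 to -8 mm. Leg and closed handle together are 25 mm wide (y = -18 to +7): fingers on the leg's +y side (behind the tab) and outside the handle squeeze it closed.
Mind the look-alikes: they are no part of the job. What is shaped like the plug_0 but green or red is not meant. What is shaped like the plug_1 but pink is not meant.

How it is judged:
By the outcome, as a careful person would: the job done as asked, in the order asked, and still so for the second after the job is handed in, while the arm keeps its last pose, push and grip.
It also fails if it takes over 69 s, if anything falls off the work surface, if the arm or the gripper's body presses on something with over 40 N, if the wrist force passes 120 N, or if a joint passes its speed limit or range.

## Working session

There is one attempt and no reset: what is moved stays moved. The work goes in short steps, Python scripts to look and compute and a tool call to move; the robot and the scene stay as the last step left them, time stands still between calls to the robot, and variables do not carry over. Pictures are saved under pics/ and viewed, at most 10 in all, crops included, and the job is handed in when it is done.

Besides the shell and the picture viewer there is one more tool, called after "Emit:" as name([rows], argument=value, ...), one row to a line, values as JSON. carry_out: Moves the arm, as the interface text tells. Its arguments: {"type":"object","properties":{"increments":{"type":"array"}},"required":["increments"]}

```bash
mkdir -p pics
python3 - <<'E'
from rig import ctrl
import cv2,numpy as np
for n in("top","side"):
    im=ctrl.read_camera(n); cv2.imwrite(f"pics/{n}0.png",im[:,:,::-1])
    c=ctrl.camera_info(n); print(n,c["mtx"].tolist(),np.round(-c["R"].T@c["t"],3),np.round(c["R"],3).tolist())
s=ctrl.read_state(); print(s["clock"],s["tcp_pos"],np.round(s["eef_rot"],3).tolist(),s["gripper_width"])
E
```

```text
top [[515.9030728050046, 0.0, 320.50284000244113], [0.0, 515.9030728050046, 205.96289887504236], [0.0, 0.0, 1.0]] [ 0.295 -0.037  1.257] [[0.028, -1.0, 0.004], [-0.982, -0.028, -0.189], [0.189, 0.002, -0.982]]
side [[445.9405119067017, 0.0, 318.55961774221277], [0.0, 445.9405119067017, 198.10399186234295], [0.0, 0.0, 1.0]] [ 0.2   -0.977  0.569] [[0.936, -0.352, -0.026], [-0.177, -0.405, -0.897], [0.305, 0.844, -0.441]]
0.1 [ 0.2180233  -0.50469437  0.21295857] [[0.918, 0.397, -0.0], [0.397, -0.918, 0.001], [0.0, -0.001, -1.0]] 0.09369628897514355
```

View pics/top0.png

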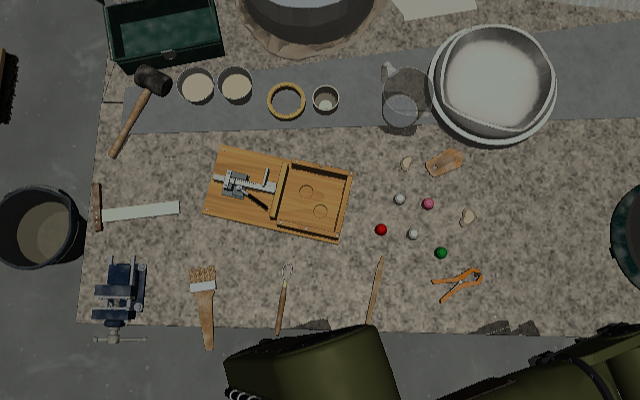

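View pics/side0.png

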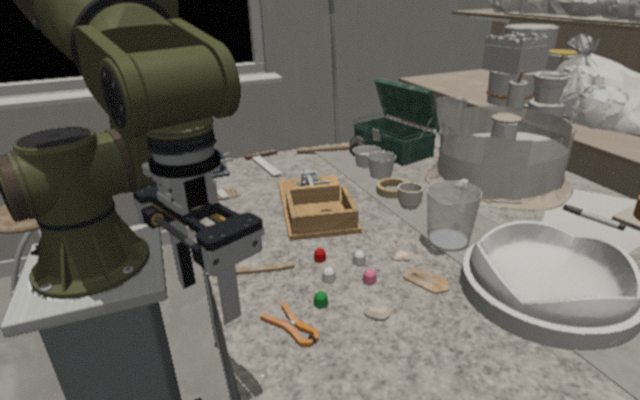

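Top view: white plugs sit at (400,199) and (413,234). Look-alikes are red (381,229), pink (428,203) and green (441,252), and the pale shell pieces at (406,163) and (467,217) are not round plugs. The frame's centre is near (280,195), with the saddle on the left at (235,183). The side view shows the white plugs at (329,274) and (359,257). I choose the two white ones.

```bash
cat > h.py <<'E'
from rig import ctrl
import cv2,numpy as np
def ray(n,px,z):
    c=ctrl.camera_info(n);R,t=np.array(c["R"]),np.array(c["t"]);C=-R.T@t
    d=R.T@np.linalg.inv(c["mtx"])@np.array([px[0],px[1],1.]); return C+d*(z-C[2])/d[2]
def proj(n,X):
    c=ctrl.camera_info(n);p=np.array(c["mtx"])@(np.array(c["R"])@np.array(X)+c["t"]);return p[:2]/p[2]
def white(im,box):
    x0,y0,x1,y1=box;a=im[y0:y1,x0:x1].astype(int)
    hsv=cv2.cvtColor(im[y0:y1,x0:x1],cv2.COLOR_RGB2HSV)
    m=((hsv[...,2]>np.percentile(hsv[...,2],80))&(hsv[...,1]<60)).astype(np.uint8)
    n,l,s,c=cv2.connectedComponentsWithStats(m);return [(s[i].tolist(),(c[i]+[x0,y0]).round(1).tolist()) for i in range(1,n) if s[i][4]>20]
E
python3 - <<'E'
from h import *
im=cv2.imread("pics/top0.png")
a=cv2.resize(im[140:250,195:360],None,fx=4.8,fy=4.8,interpolation=cv2.INTER_CUBIC);a=cv2.convertScaleAbs(a,alpha=1.6);
b=cv2.resize(im[150:265,370:460],None,fx=4,fy=4,interpolation=cv2.INTER_CUBIC)
cv2.imwrite("pics/fr.png",a);cv2.imwrite("pics/pl.png",b);print(a.shape)
t=im[:,:,::-1].copy();s=cv2.imread("pics/side0.png")[:,:,::-1].copy()
for b in [(390,189,410,209),(403,224,423,244)]:print(white(t,b))
for b in [(319,262,339,286),(349,246,369,268)]:print(white(s,b))
for p in [(400,199),(413,234)]:
    X=ray("top",p,.02);print(X,proj("side",X))
E
```

```text
(528, 792, 3)
[([7, 5, 7, 7, 36], [399.9, 197.2])]
[([8, 5, 7, 8, 38], [413.7, 232.8])]
[([5, 0, 12, 12, 83], [329.3, 268.3])]
[([1, 3, 14, 8, 66], [358.0, 252.4])]
[ 0.55501326 -0.22924489  0.02      ] [356.26063979 255.74961313]
[ 0.46949408 -0.26056817  0.02      ] [325.29022968 272.37466325]
```

View pics/fr.png

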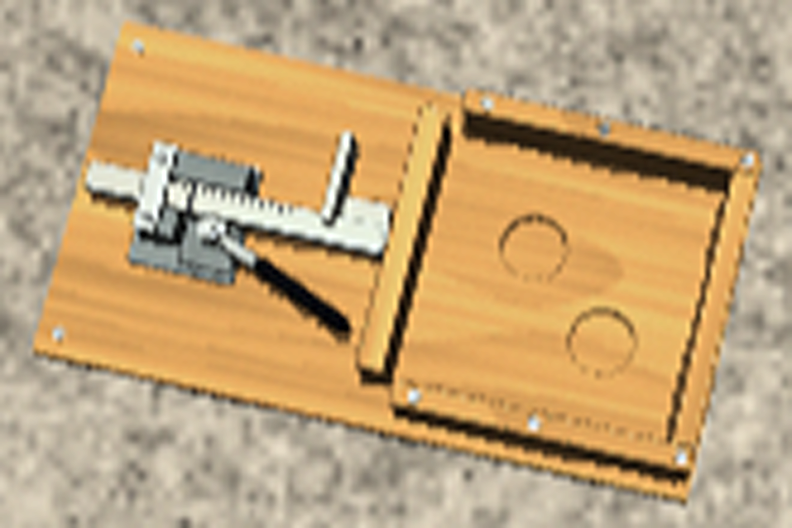

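View pics/pl.png

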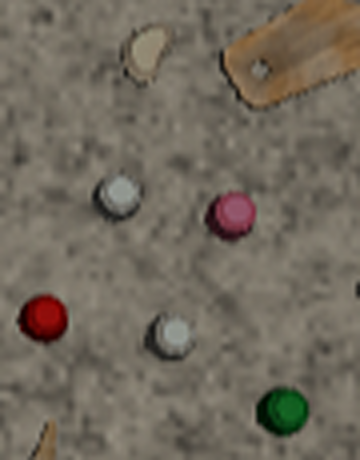

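The crops confirm two white plugs at top pixels (400,199) and (413.5,234). In the frame crop the sockets are at (534,248) and (602,342), the tab at (340,178) and the lever tip at (343,330).

```bash
cat >> h.py <<'E'
def fit(P,W):
    P=np.array(P,float)[:,:2];W=np.array(W)[:,:2];p0,w0=P.mean(0),W.mean(0)
    U,S,V=np.linalg.svd((P-p0).T@(W-w0));R=V.T@np.diag([1,np.sign(np.linalg.det(V.T@U.T))])@U.T
    return R,w0-R@p0
E
python3 - <<'E'
from h import *
f=lambda u,v:((u+.5)/4.8-.5+195,(v+.5)/4.8-.5+140)
pts=[((125,22),-171,90,14),((36,352),-171,-90,14),((685,500),171,-90,14),((534,248),66,20,14),((602,342),111,-20,14),((760,153),169,82,64),((466,90),18,82,64)]
P=[p[1:3] for p in pts];W=[ray("top",f(*p[0]),p[3]/1000) for p in pts]
R,t=fit(np.array(P)/1000,W);print(R.tolist(),t,np.degrees(np.arctan2(R[1,0],R[0,0])))
for p,w in zip(P,W):print(p,np.round((R@(np.array(p)/1000)+t-w[:2])*1000,1))
for n,p,z in[("tip",(345,330),.045),("pin",(212,232),.05),("tabend",(347,135),.058)]:
    w=ray("top",f(*p),z)[:2];print(n,R.T@(w-t)*1000)
for n,z,p in [("A",.014,(399.75,199.2)),("B",.014,(413,233.8)),("Atop",.028,(400.2,198.1)),("Btop",.028,(413.5,233.4))]:
    X=ray("top",p,z);print(n,X,proj("side",X))
for s in[(66,20),(111,-20)]:print(R@(np.array(s)/1000)+t)
im=cv2.imread("pics/side0.png")
a=cv2.resize(im[235:300,300:385],None,fx=6,fy=6,interpolation=cv2.INTER_CUBIC)
b=cv2.resize(im[165:240,270:365],None,fx=5,fy=5,interpolation=cv2.INTER_CUBIC)
o=np.zeros((780,510,3),np.uint8);o[:390]=a;o[390:765,:475]=b
cv2.imwrite("pics/sd.png",cv2.resize(np.hstack([a[:375],cv2.resize(b,(290,229)).repeat(1,0) if 0 else np.pad(cv2.resize(b,(288,228)),((0,147),(0,0),(0,0)))]),None,fx=1,fy=1))
E
```

```text
[[-0.19568708173508953, 0.9806663887591971], [-0.9806663887591971, -0.1956870817350894]] [0.56223043 0.07047476] -101.28486378253666
(-171, 90) [0.1 0.9]
(-171, -90) [-0.2  2.1]
(171, -90) [-0.8 -1.2]
(66, 20) [-0.2 -0.2]
(111, -20) [-0.1 -0.2]
(169, 82) [-0.  -1.1]
(18, 82) [ 1.3 -0.3]
tip [-14.03578074 -48.09165481]
pin [-90.08025031 -15.42007613]
tabend [-35.22668198  46.29106442]
A [ 0.55575678 -0.22955972  0.014     ] [356.59687587 258.03310237]
B [ 0.47083279 -0.26165373  0.014     ] [326.13233683 274.87779007]
Atop [ 0.55557942 -0.22849362  0.028     ] [356.39132909 252.45694377]
Btop [ 0.46984974 -0.26033482  0.028     ] [325.33399459 269.10139662]
[0.56892841 0.00183703]
[ 0.52089583 -0.03446547]
```

View pics/sd.png

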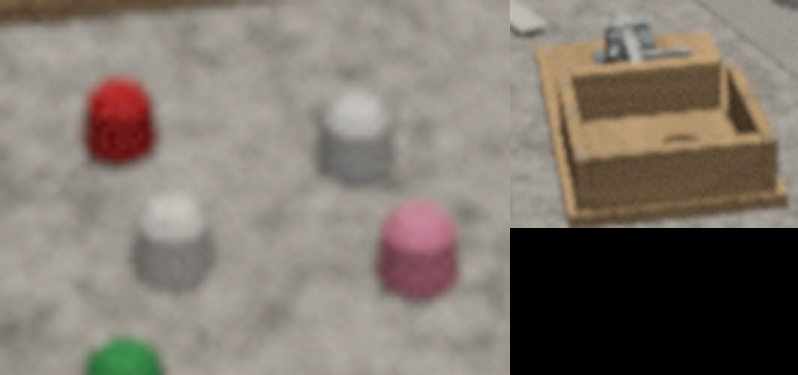

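Run:
```python
from h import *
a=np.radians(-101.28);R=np.array([[np.cos(a),-np.sin(a)],[np.sin(a),np.cos(a)]]);t=np.array([.56223,.07047])
for p,z,o in[((171,-90),0,(289.8,238.9)),((171,90),.007,(361.1,231)),((169,-82),.064,(292,218)),((169,82),.064,(358,212))]:
    print(proj("side",[*(R@np.array(p)/1000+t),z]),o)
im=ctrl.read_camera("side");hsv=cv2.cvtColor(im,cv2.COLOR_RGB2HSV)
top=ctrl.read_camera("top");ht=cv2.cvtColor(top,cv2.COLOR_RGB2HSV)
for nm,lo,hi,pt,ps in[("red",(0,140,60),(8,255,255),(381,229),(320,255)),("green",(50,120,40),(80,255,255),(441,252),(321,299)),("pink",(160,60,80),(179,255,255),(428,203),(369,277))]:
    out=[]
    for h,p in((ht,pt),(hsv,ps)):
        m=cv2.inRange(h,lo,hi);w=np.zeros_like(m);w[p[1]-14:p[1]+14,p[0]-14:p[0]+14]=1
        x,y,ww,hh=cv2.boundingRect(m*w);out.append((x+ww/2-.5,y+hh/2-.5,ww,hh))
    X=ray("top",out[0],.014);print(nm,out,X,proj("side",X))
```

```text
[287.11238673 241.21464361] (289.8, 238.9)
[359.42411025 230.95455501] (361.1, 231)
[288.84691155 217.33346606] (292, 218)
[356.33970894 210.51469567] (358, 212)
red [(380.5, 228.5, 12, 10), (319.5, 255.0, 10, 13)] [ 0.48159862 -0.18262419  0.014     ] [317.69233067 254.41434465]
green [(441.5, 252.5, 10, 12), (320.5, 299.0, 12, 15)] [ 0.42727608 -0.33017109  0.014     ] [318.14405277 299.6088429 ]
pink [(428.5, 202.5, 10, 10), (369.0, 276.5, 13, 16)] [ 0.5494914  -0.30022557  0.014     ] [368.32851967 276.39058119]
```

```bash
cat >> h.py <<'E'
def plan(target,yaw_deg,n):
    s=ctrl.read_state();p=np.array(s["tcp_pos"]);R=np.array(s["eef_rot"]);y=np.arctan2(R[1,1],R[0,1])
    T=np.radians(yaw_deg)-y;d=(np.array(target)-p)*1000/n
    for k in range(n):
        a=y+T*k/n
        print(np.round([-np.sin(a)*d[0]+np.cos(a)*d[1],np.cos(a)*d[0]+np.sin(a)*d[1],-d[2]],1),round(-T/n,3))
E
python3 -c "
from h import *
plan([.4705,-.261,.13],-11.28,9)"
```

```text
[ 36.5 -13.7   9.2] -0.107
[37.8 -9.8  9.2] -0.107
[38.6 -5.7  9.2] -0.107
[39.  -1.5  9.2] -0.107
[38.9  2.7  9.2] -0.107
[38.4  6.8  9.2] -0.107
[37.4 10.9  9.2] -0.107
[36.  14.9  9.2] -0.107
[34.2 18.6  9.2] -0.107
```

Emit:
carry_out([
  [[36.5,-13.7,9.2,-0.107,60],[37.8,-9.8,9.2,-0.107,60],[38.6,-5.7,9.2,-0.107,60],[39,-1.5,9.2,-0.107,60],[38.9,2.7,9.2,-0.107,60],[38.4,6.8,9.2,-0.107,60],[37.4,10.9,9.2,-0.107,60],[36,14.9,9.2,-0.107,60],[34.2,18.6,9.2,-0.107,60],[0,0,0,0,60]],
])

```text
clock: 1.45
tcp_pos: [0.4717, -0.2597, 0.1297]
eef_rot: [[0.195, 0.981, -0.001], [0.981, -0.195, 0.001], [0.001, -0.001, -1.0]]
contact_force: [0.4, -0.3, 0.4]
gripper_width: 0.06
grip_force: 0.0
```

Run:
```python
from h import *
T=ctrl.read_camera("top");S=ctrl.read_camera("side")
s=ctrl.read_state();p=s["tcp_pos"];R=s["eef_rot"];print(s["clock"],p,np.degrees(np.arctan2(R[1][1],R[0][1])),s["gripper_width"],np.round(R[:,2],4))
for n in("top","side"):
    print(n,[np.round(proj(n,p+R@np.array([0,sg*.03,.008])),1).tolist() for sg in(-1,1)])
a=cv2.resize(T[180:280,360:460,::-1],None,fx=4,fy=4,interpolation=cv2.INTER_CUBIC)
b=cv2.resize(S[190:290,280:380,::-1],None,fx=4,fy=4,interpolation=cv2.INTER_CUBIC)
cv2.imwrite("pics/g1.png",np.hstack([a,b]))
```

```text
1.55 [ 0.47067599 -0.26143309  0.13055689] -11.480070779589258 0.060278108338671074 [-4.e-04  0.e+00 -1.e+00]
top [[419.1, 240.3], [424.2, 214.3]]
side [[310.0, 231.4], [339.8, 228.3]]
```

View pics/g1.png

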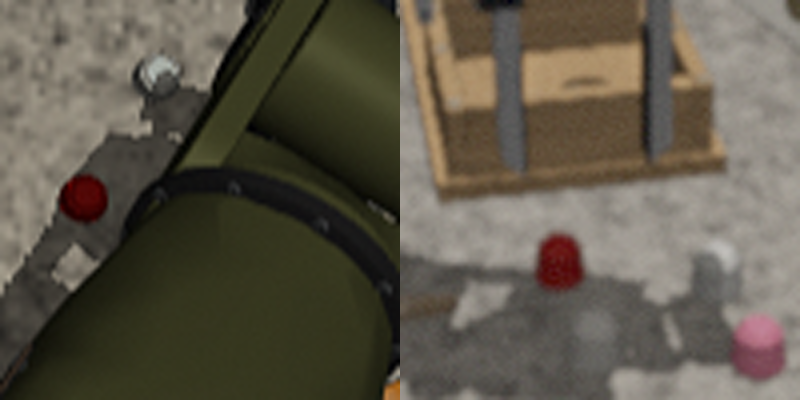

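The side crop shows fingertips at about (308,232) and (345,230), against predictions of (307,231) and (343,228). That gives a side-camera bias of about +1.6 px. Plug B, at about (328.8,275), lies between the fingers and below them. Descending now.

Emit:
carry_out([
  [[0,0,25,0,60],[0,0,30,0,60],[0,0,30,0,60],[0,0,20,0,60],[0,0,9.5,0,60],[0,0,0,0,60],[0,0,0,0,20],[0,0,0,0,20],[0,0,0,0,20],[0,0,0,0,20]],
])

```text
clock: 2.8
tcp_pos: [0.4711, -0.2615, 0.0165]
eef_rot: [[0.199, 0.98, 0.001], [0.98, -0.199, -0.0], [-0.0, 0.001, -1.0]]
contact_force: [0.3, -1.4, 1.7]
gripper_width: 0.0264
grip_force: 29.8
```

Run:
```python
from h import *
S=ctrl.read_camera("side");s=ctrl.read_state();print(s["clock"],s["tcp_pos"],s["gripper_width"],s["grip_force"],s["contact_force"])
cv2.imwrite("pics/g2.png",cv2.resize(S[235:305,280:380,::-1],None,fx=6,fy=6,interpolation=cv2.INTER_CUBIC))
a=np.radians(-101.28);R=np.array([[np.cos(a),-np.sin(a)],[np.sin(a),np.cos(a)]]);t=np.array([.56223,.07047])
plan([*(R@[.066,.02]+t),.1],-11.28,7)
```

```text
2.85 [ 0.47107677 -0.26149063  0.01644753] 0.026303012233114414 29.864765206875745 [1.19092703 0.60050703 2.2190934 ]
[ 39.6   6.2 -11.9] -0.0
[ 39.6   6.2 -11.9] -0.0
[ 39.6   6.3 -11.9] -0.0
[ 39.6   6.3 -11.9] -0.0
[ 39.6   6.3 -11.9] -0.0
[ 39.6   6.3 -11.9] -0.0
[ 39.6   6.3 -11.9] -0.0
```

View pics/g2.png

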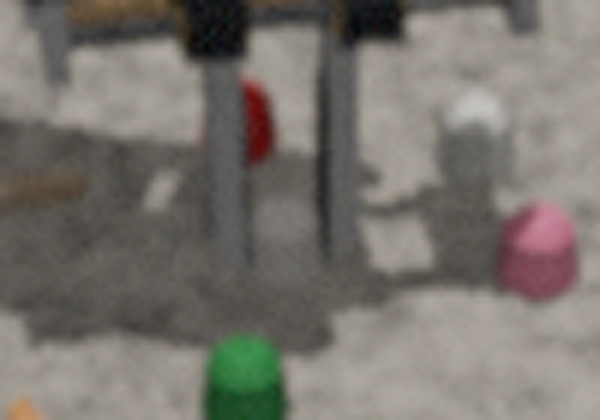

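Width is 26 mm with full grip. The plug, at crop (285,235), is between the fingers. Lifting and carrying it to above socket_0, then checking the grip.

Emit:
carry_out([
  [[0,0,-15,0,20],[0,0,-30,0,20],[20,3,-38,0,20],[45,7,0,0,20],[50,8,0,0,20],[50,8,0,0,20],[50,8,0,0,20],[40,6.5,0,0,20],[22.2,3.3,0,0,20],[0,0,0,0,20]],
])

```text
clock: 4.1
tcp_pos: [0.569, 0.0027, 0.0999]
eef_rot: [[0.197, 0.98, 0.0], [0.98, -0.197, -0.0], [0.0, 0.0, -1.0]]
contact_force: [-0.9, 0.3, -0.1]
gripper_width: 0.0261
grip_force: 29.7
```

Run:
```python
from h import *
S=ctrl.read_camera("side");T=ctrl.read_camera("top");s=ctrl.read_state();p=s["tcp_pos"];R=s["eef_rot"];print(s["clock"],p,s["gripper_width"],s["grip_force"])
for dx in(-.005,0,.005):
  for n in("side","top"):print(dx,n,proj(n,p+R@[dx,0,.016]),proj(n,p+R@[dx,0,-.012]))
a=cv2.resize(S[150:240,270:370,::-1],None,fx=4,fy=4,interpolation=cv2.INTER_CUBIC)
b=cv2.resize(T[140:230,255:355,::-1],None,fx=4,fy=4,interpolation=cv2.INTER_CUBIC)
cv2.imwrite("pics/g3.png",np.hstack([a,b]))
a=np.radians(-101.28);R=np.array([[np.cos(a),-np.sin(a)],[np.sin(a),np.cos(a)]]);t=np.array([.56223,.07047])
plan([*(R@[.066,.02]+t),.024],-11.28,1)
```

```text
4.2 [0.5686614  0.00111916 0.09962529] 0.026357950828511077 29.690668096009176
-0.005 side [323.91174073 188.90391919] [323.68120966 178.9390202 ]
-0.005 top [307.58931278 185.47992933] [307.32846134 182.68638319]
0 side [323.58260271 188.10365827] [323.34940293 178.16889077]
0 top [305.50399524 185.00689334] [305.19444076 182.20275665]
0.005 side [323.25599078 187.30953923] [323.02017025 177.40473576]
0.005 top [303.41935917 184.53401193] [303.06113385 181.71929184]
[ 0.8  0.1 75.6] -0.003
```

View pics/g3.png

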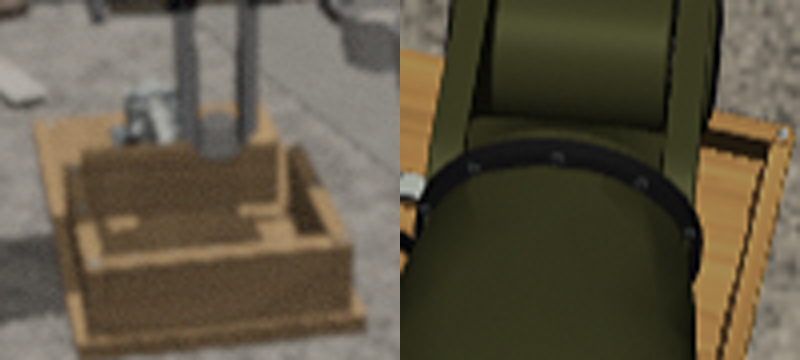

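Run:
```python
from h import *
S=sum(ctrl.read_camera("side").astype(float) for _ in range(3))/3
print(S[172:196,316:335].mean(2).astype(int))
print((S[172:196,316:335,0]-S[172:196,316:335,2]).astype(int))
s=ctrl.read_state();p=s["tcp_pos"];R=s["eef_rot"]
for o in([-.015,0,.016],[0,-.013,.016],[0,.013,.016],[0,-.013,.008],[0,.013,.008]):print(o,proj("side",p+R@np.array(o)))
```

```text
[[ 80  80  78  92 122 134 134 138 138 140 143 141 127  84  58  70  80  86
  107]
 [ 82  79  77  97 125 136 136 135 137 137 137 139 126  83  55  71  80  89
  107]
 [ 83  79  80  98 126 138 138 137 137 137 136 135 125  80  54  70  79  85
  107]
 [ 81  83  79  95 126 139 137 136 135 133 134 137 122  81  50  71  81  88
  107]
 [ 81  82  79  93 124 136 136 137 134 133 133 137 123  82  52  68  79  89
  109]
 [ 83  80  78  90 120 131 131 129 127 127 128 130 121  83  51  72  81  84
  108]
 [ 80  82  77  85 111 120 120 116 113 114 114 121 116  77  53  74  79  87
  111]
 [ 80  79  76  79  99 108 107 107 107 108 108 113 105  66  50  70  78  87
  111]
 [ 81  82  75  72  90  99 104 104 106 108 107 105  94  61  51  72  81  85
  111]
 [ 82  81  76  70  85  95 103 106 108 106 103  99  89  62  51  68  81  86
  109]
 [ 79  79  74  68  80  90  96  98 100 102  99  96  87  59  54  72  83  91
  115]
 [ 82  81  75  67  74  87  87  91  91  92  92  89  80  60  56  73  85 104
  127]
 [ 80  81  77  67  75  84  87  88  92  90  88  85  83  67  58  71  96 115
  133]
 [ 83  83  75  67  75  85  87  89  90  88  92  
[... 1818 characters left out ...]
  8  6  5  6  6  6  4  5  8 16 31 39 40 36 38]
 [37 39 32 25 17 11 10 10  8  8  8 11 17 25 36 37 37 36 37]
 [32 33 34 32 27 23 20 15 15 16 18 22 26 32 36 35 34 36 34]
 [33 34 35 35 34 34 34 32 29 30 32 32 34 35 36 37 36 38 38]
 [33 35 37 33 37 36 36 34 35 35 36 38 37 38 35 38 38 35 38]
 [38 37 34 35 35 35 36 33 36 36 35 34 35 33 37 37 36 37 36]
 [33 36 37 35 35 34 35 32 37 34 35 34 36 34 36 39 35 36 35]
 [34 32 34 33 34 33 33 35 32 35 34 33 33 35 36 36 35 34 36]]
[-0.015, 0, 0.016] [324.62837155 190.67117785]
[0, -0.013, 0.016] [318.67216251 188.70269093]
[0, 0.013, 0.016] [328.59187383 187.79558553]
[0, -0.013, 0.008] [318.59120666 185.88299706]
[0, 0.013, 0.008] [328.54159595 184.98143695]
```

Averaged pixels put the held plug at cols 319–329 and its bottom at row ~190, which matches the TCP-based prediction, so it is upright and centred. Lowering now, with small steps at the end.

Emit:
carry_out([
  [[0.8,0.8,15,0,20],[0,0,20,0,20],[0,0,20,0,20],[0,0,10,0,20],[0,0,1,0,20],[0,0,1,0,20],[0,0,1,0,20],[0,0,1,0,20],[0,0,1,0,20],[0,0,1,0,20]],
])

```text
clock: 5.6
tcp_pos: [0.5698, 0.0022, 0.0282]
eef_rot: [[0.199, 0.98, 0.0], [0.98, -0.199, -0.0], [0.0, 0.0, -1.0]]
contact_force: [0.2, -0.3, 0.2]
gripper_width: 0.0263
grip_force: 29.8
```

```bash
cat > st.py <<'E'
from h import *
a=np.radians(-101.28);R=np.array([[np.cos(a),-np.sin(a)],[np.sin(a),np.cos(a)]]);t=np.array([.56223,.07047])
if __name__=="__main__":
    s=ctrl.read_state();p=s["tcp_pos"];r=s["eef_rot"];print(round(s["clock"],2),"tcp",p.round(4),"frame mm",(R.T@(p[:2]-t)*1000).round(1),"yaw",round(np.degrees(np.arctan2(r[1][1],r[0][1])),2),"F",np.round(s["contact_force"],1),"Ff",np.round(R.T@s["contact_force"][:2],1),"w",round(s["gripper_width"]*1000,1),round(s["grip_force"],1))
E
python3 st.py
```

```text
5.6 tcp [0.5698 0.0022 0.0282] frame mm [65.5 20.8] yaw -11.46 F [ 0.2 -0.3  0.2] Ff [0.3 0.3] w 26.3 29.8
```

No contact force at 2 mm below the rim, so the plug has entered. Lowering 4 mm more and releasing.

Emit:
carry_out([
  [[0,0,1,0,20],[0,0,1,0,20],[0,0,1,0,20],[0,0,1,0,20],[0,0,0,0,20],[0,0,0,0,32],[0,0,0,0,40],[0,0,0,0,46],[0,0,-5,0,46],[0,0,-20,0,46]],
])

```text
clock: 6.85
tcp_pos: [0.5691, 0.0023, 0.0488]
eef_rot: [[0.199, 0.98, -0.002], [0.98, -0.199, 0.0], [-0.0, -0.002, -1.0]]
contact_force: [1.2, 0.2, 0.7]
gripper_width: 0.046
grip_force: 0.0
```

```bash
python3 st.py; python3 -c "
from h import *
s=ctrl.read_state();p=np.array(s['tcp_pos'])
plan([.556,-.229,.1],-11.28,6)"
```

```text
6.85 tcp [0.5691 0.0023 0.0488] frame mm [65.5 20.1] yaw -11.46 F [1.2 0.2 0.7] Ff [-0.4  1.1] w 46.0 0.0
[-38.2   5.5  -8.5] -0.001
[-38.2   5.5  -8.5] -0.001
[-38.2   5.5  -8.5] -0.001
[-38.2   5.5  -8.5] -0.001
[-38.2   5.4  -8.5] -0.001
[-38.2   5.4  -8.5] -0.001
```

Emit:
carry_out([
  [[0,0,-30,0,46],[0,0,-24,0,46],[-25,3.5,0,0,46],[-40,6,0,0,60],[-50,7,0,0,60],[-50,7,0,0,60],[-40,6,0,0,60],[-24,3.5,0,0,60],[0,0,0,0,60],[0,0,0,0,60]],
])

```text
clock: 8.1
tcp_pos: [0.5567, -0.228, 0.1032]
eef_rot: [[0.198, 0.98, -0.0], [0.98, -0.198, 0.0], [0.0, -0.0, -1.0]]
contact_force: [0.1, -0.4, 0.2]
gripper_width: 0.0597
grip_force: 0.0
```

```bash
python3 st.py; python3 -c "
from h import *
plan([.556,-.229,.016],-11.28,1)
T=ctrl.read_camera('top')
im=cv2.resize(T[150:230,250:350,::-1],None,fx=4,fy=4,interpolation=cv2.INTER_CUBIC)
S=ctrl.read_camera('side');b=cv2.resize(S[170:290,300:400,::-1],(400,480),interpolation=cv2.INTER_CUBIC)
o=np.zeros((480,800,3),np.uint8);o[:320,:400]=im;o[:,400:]=b;cv2.imwrite('pics/p1.png',o)
print(proj('top',[.5689,.0018,.034]))"
```

```text
8.1 tcp [ 0.5567 -0.228   0.1032] frame mm [293.8  52.9] yaw -11.44 F [ 0.1 -0.4  0.2] Ff [0.4 0.1] w 59.7 0.0
[-1.1 -0.4 87.2] -0.003
[305.73786147 189.57498503]
```

View pics/p1.png

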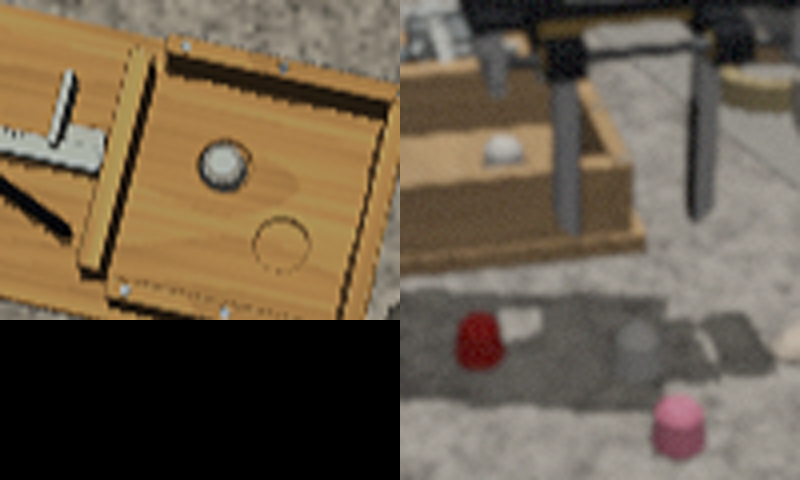

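Plug 1 stands upright in socket_0 at crop (223,165), and the fingers straddle plug A at crop (638,350). Grasping it.

Emit:
carry_out([
  [[-0.8,0,20,0,60],[0,0,25,0,60],[0,0,25,0,60],[0,0,12,0,60],[0,0,4.8,0,60],[0,0,0,0,60],[0,0,0,0,20],[0,0,0,0,20],[0,0,0,0,20],[0,0,0,0,20]],
])

```text
clock: 9.45
tcp_pos: [0.5566, -0.2296, 0.0165]
eef_rot: [[0.199, 0.98, 0.0], [0.98, -0.199, -0.0], [-0.0, 0.0, -1.0]]
contact_force: [0.6, -0.5, 0.0]
gripper_width: 0.026
grip_force: 29.7
```

```bash
python3 -c "
from st import *
import os;os.system('python3 st.py')
plan([*(R@[.1105,-.0195]+t),.1],-11.28,1)"
```

```text
9.45 tcp [ 0.5566 -0.2296  0.0165] frame mm [295.4  53.2] yaw -11.46 F [ 0.6 -0.5  0. ] Ff [0.3 0.7] w 26.0 29.7
this script no longer has the robotException ignored in: <_io.TextIOWrapper mode='rw' encoding='UTF-8'>
Traceback (most recent call last):
BrokenPipeError: [Errno 32] Broken pipe
```

Emit:
carry_out([
  [[0,0,-15,0,20],[0,0,-30,0,20],[15,-6,-38,0,20],[35,-14,0,0,20],[40,-16,0,0,20],[40,-16,0,0,20],[34,-13,0,0,20],[20.9,-7.7,0,0,20],[0,0,0,0,20],[0,0,0,0,20]],
])

```text
clock: 10.7
tcp_pos: [0.5222, -0.0345, 0.0999]
eef_rot: [[0.199, 0.98, 0.001], [0.98, -0.199, -0.0], [-0.0, 0.001, -1.0]]
contact_force: [-0.3, -0.0, -0.0]
gripper_width: 0.0263
grip_force: 29.7
```

```bash
python3 st.py
```

```text
10.7 tcp [ 0.5222 -0.0345  0.0999] frame mm [110.8 -18.7] yaw -11.47 F [-0.3 -0.  -0. ] Ff [ 0.1 -0.3] w 26.3 29.7
```

Emit:
carry_out([
  [[0.2,-0.5,15,0,20],[0,0,20,0,20],[0,0,20,0,20],[0,0,10.3,0,20],[0,0,1,0,20],[0,0,1,0,20],[0,0,1,0,20],[0,0,1,0,20],[0,0,1,0,20],[0,0,1,0,20]],
])

```text
clock: 11.95
tcp_pos: [0.5219, -0.0338, 0.0284]
eef_rot: [[0.199, 0.98, 0.001], [0.98, -0.199, -0.0], [-0.0, 0.001, -1.0]]
contact_force: [0.3, -1.4, 3.6]
gripper_width: 0.026
grip_force: 30.0
```

```bash
python3 st.py
```

```text
11.95 tcp [ 0.5219 -0.0338  0.0284] frame mm [110.1 -19.1] yaw -11.46 F [ 0.3 -1.4  3.6] Ff [1.3 0.5] w 26.0 30.0
```

A light rim contact of 3.6 N pushes the plug toward frame +x. Easing up, shifting 1 mm that way and lowering again.

Emit:
carry_out([
  [[0,0,-2,0,20],[-1,0,0,0,20],[0,0,1,0,20],[0,0,1,0,20],[0,0,1,0,20],[0,0,0.5,0,20],[0,0,0,0,20],[0,0,0,0,20],[0,0,0,0,20],[0,0,0,0,20]],
])

```text
clock: 13.2
tcp_pos: [0.5218, -0.0348, 0.0269]
eef_rot: [[0.199, 0.98, 0.001], [0.98, -0.199, -0.0], [-0.0, 0.001, -1.0]]
contact_force: [4.2, -2.6, 6.4]
gripper_width: 0.0267
grip_force: 30.1
```

```bash
python3 st.py
```

```text
13.2 tcp [ 0.5218 -0.0348  0.0269] frame mm [111.1 -19.1] yaw -11.46 F [ 4.2 -2.6  6.4] Ff [1.8 4.6] w 26.7 30.1
```

Emit:
carry_out([
  [[0,0,-2,0,20],[-0.5,1.2,0,0,20],[0,0,1,0,20],[0,0,1,0,20],[0,0,0.5,0,20],[0,0,0.5,0,20],[0,0,0,0,20],[0,0,0,0,20],[0,0,0,0,20],[0,0,0,0,20]],
])

```text
clock: 14.45
tcp_pos: [0.5224, -0.0354, 0.0256]
eef_rot: [[0.199, 0.98, 0.0], [0.98, -0.199, -0.0], [0.0, 0.0, -1.0]]
contact_force: [2.3, -2.4, 0.1]
gripper_width: 0.0262
grip_force: 29.7
```

```bash
python3 st.py
```

```text
14.45 tcp [ 0.5224 -0.0354  0.0256] frame mm [111.6 -18.4] yaw -11.46 F [ 2.3 -2.4  0.1] Ff [1.9 2.7] w 26.2 29.7
```

Vertical force is gone, so the plug is in the hole. Nudging it away from the wall, lowering a little more and releasing.

Emit:
carry_out([
  [[-0.5,0.7,0.5,0,20],[0,0,0.5,0,20],[0,0,0.5,0,20],[0,0,0,0,20],[0,0,0,0,32],[0,0,0,0,40],[0,0,0,0,46],[0,0,-5,0,46],[0,0,-35,0,46],[0,0,-40,0,46]],
])

```text
clock: 15.7
tcp_pos: [0.5226, -0.0359, 0.105]
eef_rot: [[0.199, 0.98, -0.001], [0.98, -0.199, 0.0], [-0.0, -0.001, -1.0]]
contact_force: [-0.3, 0.1, 0.6]
gripper_width: 0.046
grip_force: 0.0
```

```bash
python3 st.py
```

```text
15.7 tcp [ 0.5226 -0.0359  0.105 ] frame mm [112.1 -18.1] yaw -11.46 F [-0.3  0.1  0.6] Ff [-0.  -0.3] w 46.0 0.0
```

Now go above the gap between the tab and saddle, jaws fully open.

Emit:
carry_out([
  [[0,0,0,-0.003,70],[20,1,0,0,94],[30,2,0,0,94],[35,2,0,0,94],[35,2,0,0,94],[30,2,0,0,94],[20.1,2.1,0,0,94],[0,0,0,0,94],[0,0,0,0,94],[0,0,0,0,94]],
])

```text
clock: 16.95
tcp_pos: [0.5671, 0.1278, 0.1041]
eef_rot: [[0.197, 0.98, -0.0], [0.98, -0.197, -0.0], [-0.0, -0.0, -1.0]]
contact_force: [-0.4, 0.3, 0.2]
gripper_width: 0.0941
grip_force: 0.0
```

```bash
python3 st.py
python3 - <<'E'
from st import *
T=ctrl.read_camera("top");S=ctrl.read_camera("side")
cv2.imwrite("pics/t2.png",T[:,:,::-1]);cv2.imwrite("pics/s2.png",S[:,:,::-1])
for q in([.066,.02],[.111,-.02]):
    w=R@q+t
    for n,I in(("top",T),("side",S)):
        c=proj(n,[*w,.034]);x,y=c.round().astype(int);h=cv2.cvtColor(np.ascontiguousarray(I[y-14:y+14,x-14:x+14]),cv2.COLOR_RGB2HSV)
        m=((h[...,1]<45)&(h[...,2]>60)).astype(np.uint8);k,l,st,ce=cv2.connectedComponentsWithStats(m)
        print(n,c.round(1),[(st[i].tolist(),(ce[i]+[x-14,y-14]).round(1).tolist()) for i in range(1,k) if st[i][4]>15])
E
```

```text
16.95 tcp [0.5671 0.1278 0.1041] frame mm [-57.1  -6.5] yaw -11.34 F [-0.4  0.3  0.2] Ff [-0.2 -0.5] w 94.1 0.0
top [305.7 189.6] [([9, 10, 10, 10, 82], [305.3, 190.7])]
side [324.  205.1] [([11, 13, 9, 7, 53], [325.2, 207.2])]
top [320.1 209.4] [([9, 11, 11, 10, 82], [319.7, 210.7])]
side [311.5 214.5] [([23, 3, 5, 7, 29], [323.4, 207.1])]
```

Both plugs show the same blob (82 px) and the same offset from their socket predictions, so both are seated. Descending into the gap.

Emit:
carry_out([
  [[0,0,10,0,94],[0,0,15,0,94],[0,0,15,0,94],[0,0,15,0,94],[0,0,10,0,94],[0,0,8,0,94],[-2,0,0,0,94],[-2,0,0,0,94],[-2,0,0,0,94],[0,0,0,0,94]],
])

```text
clock: 18.3
tcp_pos: [0.5661, 0.1226, 0.0314]
eef_rot: [[0.196, 0.981, 0.001], [0.981, -0.196, 0.0], [0.0, 0.0, -1.0]]
contact_force: [-0.2, -0.4, -0.1]
gripper_width: 0.0941
grip_force: 0.0
```

```bash
python3 st.py
```

```text
18.3 tcp [0.5661 0.1226 0.0314] frame mm [-51.9  -6.4] yaw -11.3 F [-0.2 -0.4 -0.1] Ff [ 0.4 -0.1] w 94.1 0.0
```

Emit:
carry_out([
  [[-1,0,0,0,94],[-1,0,0,0,94],[-1,0,0,0,94],[-1,0,0,0,94],[-0.5,0,0,0,94],[-0.5,0,0,0,94],[0,0,0,0,94],[0,0,0,0,94],[0,0,0,0,94],[0,0,0,0,94]],
])

```text
clock: 19.55
tcp_pos: [0.565, 0.1179, 0.031]
eef_rot: [[0.196, 0.981, 0.0], [0.981, -0.196, 0.0], [0.0, 0.0, -1.0]]
contact_force: [0.4, 2.6, -1.2]
gripper_width: 0.0938
grip_force: 1.5
```

```bash
python3 st.py
```

```text
19.55 tcp [0.565  0.1179 0.031 ] frame mm [-47.   -6.6] yaw -11.29 F [ 0.4  2.6 -1.2] Ff [-2.7 -0.1] w 93.8 1.5
```

Emit:
carry_out([
  [[0.5,0,0,0,94],[0,0,0,0,94],[0,0,0,0,94],[0,0,0,0,94],[0,0,0,0,94],[0,0,0,0,94],[0,0,0,0,94],[0,0,0,0,94],[0,0,0,0,94],[0,0,0,0,94]],
])

```text
clock: 20.8
tcp_pos: [0.5651, 0.1184, 0.031]
eef_rot: [[0.196, 0.981, 0.0], [0.981, -0.196, 0.0], [0.0, 0.0, -1.0]]
contact_force: [1.0, 1.9, -1.0]
gripper_width: 0.094
grip_force: 1.1
```

```bash
python3 st.py
```

```text
20.8 tcp [0.5651 0.1184 0.031 ] frame mm [-47.5  -6.6] yaw -11.29 F [ 1.   1.9 -1. ] Ff [-2.   0.6] w 94.0 1.1
```

Emit:
carry_out([
  [[0.5,0,0,0,94],[0,0,0,0,94],[0,0,0,0,94],[0,0,0,0,94],[0,0,0,0,94],[0,0,0,0,94],[0,0,0,0,94],[0,0,0,0,94],[0,0,0,0,94],[0,0,0,0,94]],
])

```text
clock: 22.05
tcp_pos: [0.5652, 0.1189, 0.031]
eef_rot: [[0.196, 0.981, -0.0], [0.981, -0.196, 0.0], [0.0, -0.0, -1.0]]
contact_force: [0.1, 2.8, 0.7]
gripper_width: 0.0941
grip_force: 1.5
```

```bash
python3 st.py
python3 - <<'E'
from st import *
I=[ctrl.read_camera("top").astype(float) for _ in range(2)]
T=sum(I)/2
np.save("top_a.npy",T)
# profile along frame x at leg/tab strips
def prof(y,z,xs):
    return np.array([cv2.getRectSubPix(T.astype(np.float32),(1,1),tuple(map(float,proj("top",[*(R@[x/1000,y/1000]+t),z])))).mean() for x in xs])
xs=np.arange(-100,0,1.0)
print([int(v) for v in prof(1.2,.046,xs)])
E
```

```text
22.05 tcp [0.5652 0.1189 0.031 ] frame mm [-48.   -6.6] yaw -11.29 F [0.1 2.8 0.7] Ff [-2.8 -0.4] w 94.1 1.5
[20, 18, 19, 21, 22, 24, 25, 26, 27, 29, 30, 32, 34, 36, 36, 37, 37, 37, 38, 38, 38, 39, 39, 39, 38, 36, 35, 35, 35, 34, 34, 34, 34, 34, 34, 35, 34, 33, 32, 31, 30, 31, 31, 31, 30, 29, 29, 30, 30, 28, 27, 26, 25, 25, 24, 23, 22, 21, 20, 21, 21, 20, 19, 18, 19, 19, 19, 19, 19, 19, 19, 19, 19, 19, 17, 16, 15, 15, 14, 13, 12, 11, 11, 11, 11, 11, 9, 7, 15, 30, 45, 58, 72, 93, 116, 132, 128, 128, 128, 127]
```

Emit:
carry_out([
  [[0.7,0,0,0,94],[0,0,0,0,94],[0,0,0,0,94],[0,0,0,0,94],[0,0,0,0,94],[0,0,0,0,94],[0,0,0,0,94],[0,0,0,0,94],[0,0,0,0,94],[0,0,0,0,94]],
])

```text
clock: 23.4
tcp_pos: [0.5653, 0.1195, 0.0311]
eef_rot: [[0.196, 0.981, 0.0], [0.981, -0.196, 0.0], [0.0, 0.0, -1.0]]
contact_force: [0.3, 0.3, -0.3]
gripper_width: 0.0941
grip_force: 0.0
```

```bash
python3 st.py
```

```text
23.4 tcp [0.5653 0.1195 0.0311] frame mm [-48.7  -6.6] yaw -11.29 F [ 0.3  0.3 -0.3] Ff [-0.3  0.2] w 94.1 0.0
```

Emit:
carry_out([
  [[-0.35,0,0,0,94],[0,0,0,0,94],[0,0,0,0,94],[0,0,0,0,94],[0,0,0,0,94],[0,0,0,0,94],[0,0,0,0,94],[0,0,0,0,94],[0,0,0,0,94],[0,0,0,0,94]],
])

```text
clock: 24.65
tcp_pos: [0.5652, 0.1192, 0.031]
eef_rot: [[0.196, 0.981, -0.0], [0.981, -0.196, 0.0], [-0.0, -0.0, -1.0]]
contact_force: [-0.2, 0.0, -0.5]
gripper_width: 0.0944
grip_force: 0.0
```

```bash
python3 st.py
```

```text
24.65 tcp [0.5652 0.1192 0.031 ] frame mm [-48.4  -6.6] yaw -11.29 F [-0.2  0.  -0.5] Ff [ 0.  -0.2] w 94.4 0.0
```

Contact with the tab at slide 0 is at TCP frame x ≈ -48.15. Pushing 25 mm to about -23.15.

Emit:
carry_out([
  [[-3,0,0,0,94],[-3,0,0,0,94],[-3,0,0,0,94],[-3,0,0,0,94],[-3,0,0,0,94],[-3,0,0,0,94],[-3,0,0,0,94],[-3,0,0,0,94],[-1.2,0,0,0,94],[0,0,0,0,94]],
])

```text
clock: 25.9
tcp_pos: [0.5603, 0.0944, 0.031]
eef_rot: [[0.196, 0.981, -0.0], [0.981, -0.196, -0.0], [-0.0, -0.0, -1.0]]
contact_force: [-0.6, 1.7, 0.2]
gripper_width: 0.0939
grip_force: 1.2
```

```bash
python3 st.py
```

```text
25.9 tcp [0.5603 0.0944 0.031 ] frame mm [-23.   -6.6] yaw -11.3 F [-0.6  1.7  0.2] Ff [-1.6 -0.9] w 93.9 1.2
```

Emit:
carry_out([
  [[0,0.5,0,0,88],[0,0.5,0,0,82],[0,0.5,0,0,76],[0,0.5,0,0,70],[0,0.5,0,0,64],[0,0,0,0,60],[0,0,0,0,57],[0,0,0,0,57],[0,0,0,0,57],[0,0,0,0,57]],
])

```text
clock: 27.15
tcp_pos: [0.5628, 0.094, 0.031]
eef_rot: [[0.196, 0.981, -0.0], [0.981, -0.196, 0.0], [0.0, -0.0, -1.0]]
contact_force: [3.1, 2.5, -0.5]
gripper_width: 0.0572
grip_force: 2.0
```

```bash
python3 st.py
```

```text
27.15 tcp [0.5628 0.094  0.031 ] frame mm [-23.2  -4.1] yaw -11.29 F [ 3.1  2.5 -0.5] Ff [-3.1  2.5] w 57.2 2.0
```

Emit:
carry_out([
  [[0,0,0,0,53],[0,0,0,0,49],[0,0,0,0,45],[0,0,0,0,42],[0,0,0,0,39],[0,0,0,0,36],[0,0,0,0,34],[0,0,0,0,32],[0,0,0,0,32],[0,0,0,0,32]],
])

```text
clock: 28.4
tcp_pos: [0.5631, 0.0943, 0.0312]
eef_rot: [[0.196, 0.981, 0.001], [0.981, -0.196, 0.0], [0.001, 0.001, -1.0]]
contact_force: [4.7, 5.2, -1.4]
gripper_width: 0.0322
grip_force: 4.3
```

```bash
python3 st.py
```

```text
28.4 tcp [0.5631 0.0943 0.0312] frame mm [-23.5  -3.8] yaw -11.28 F [ 4.7  5.2 -1.4] Ff [-6.   3.6] w 32.2 4.3
```

The cam drag of about 6 N pulled the TCP back 0.35 mm. Compensating, then closing fully.

Emit:
carry_out([
  [[-0.3,0,0,0,32],[-0.3,0,0,0,31],[0,0,0,0,30],[0,0,0,0,29],[0,0,0,0,28],[0,0,0,0,28],[0,0,0,0,28],[0,0,0,0,28],[0,0,0,0,28],[0,0,0,0,28]],
])

```text
clock: 29.65
tcp_pos: [0.5636, 0.0939, 0.0313]
eef_rot: [[0.196, 0.981, 0.003], [0.981, -0.196, 0.001], [0.001, 0.002, -1.0]]
contact_force: [9.2, 6.4, -3.3]
gripper_width: 0.0281
grip_force: 7.8
```

```bash
python3 st.py
python3 - <<'E'
from st import *
S=ctrl.read_camera("side");T=ctrl.read_camera("top")
a=cv2.resize(S[155:225,270:370,::-1],None,fx=4,fy=4,interpolation=cv2.INTER_CUBIC)
b=cv2.resize(T[140:240,200:300,::-1],None,fx=4,fy=4,interpolation=cv2.INTER_CUBIC)
cv2.imwrite("pics/f1.png",np.hstack([np.pad(a,((0,120),(0,0),(0,0))),b]))
E
```

```text
29.65 tcp [0.5636 0.0939 0.0313] frame mm [-23.3  -3.3] yaw -11.28 F [ 9.2  6.4 -3.3] Ff [-8.1  7.8] w 28.1 7.8
```

Emit:
carry_out([
  [[-0.3,0,0,0,28],[-0.2,0,0,0,27],[0,0,0,0,26],[0,0,0,0,25],[0,0,0,0,24],[0,0,0,0,22],[0,0,0,0,20],[0,0,0,0,18],[0,0,0,0,18],[0,0,0,0,18]],
])

```text
clock: 31.0
tcp_pos: [0.5653, 0.0934, 0.0313]
eef_rot: [[0.195, 0.981, 0.007], [0.981, -0.195, 0.001], [0.002, 0.007, -1.0]]
contact_force: [26.1, 7.4, -15.1]
gripper_width: 0.0239
grip_force: 34.0
```

```bash
python3 st.py
```

```text
31.0 tcp [0.5653 0.0934 0.0313] frame mm [-23.1  -1.4] yaw -11.27 F [ 26.1   7.4 -15.1] Ff [-12.4  24.2] w 23.9 34.0
```

The leg is pushing the +y finger with 24 N, so the tool sits off-centre by about 2.5 mm. Centring it so the lever takes the full squeeze.

Emit:
carry_out([
  [[0,0.5,0,0,18],[0,0.5,0,0,18],[0,0.5,0,0,18],[0,0.5,0,0,18],[0,0.5,0,0,18],[0,0,0,0,18],[0,0,0,0,18],[0,0,0,0,18],[0,0,0,0,18],[0,0,0,0,18]],
])

```text
clock: 32.25
tcp_pos: [0.5655, 0.0934, 0.0313]
eef_rot: [[0.195, 0.981, 0.002], [0.981, -0.195, 0.001], [0.002, 0.001, -1.0]]
contact_force: [4.7, 9.6, -1.4]
gripper_width: 0.0239
grip_force: 39.7
```

```bash
python3 st.py
```

```text
32.25 tcp [0.5655 0.0934 0.0313] frame mm [-23.2  -1.3] yaw -11.26 F [ 4.7  9.6 -1.4] Ff [-10.4   2.7] w 23.9 39.7
```

Run:
```python
from st import *
S=ctrl.read_camera("side");T=ctrl.read_camera("top")
a=cv2.resize(S[150:220,270:340,::-1],(400,400),interpolation=cv2.INTER_CUBIC)
b=cv2.resize(T[150:220,215:285,::-1],(400,400),interpolation=cv2.INTER_CUBIC)
cv2.imwrite("pics/f2.png",cv2.convertScaleAbs(np.hstack([a,b]),alpha=1.5))
f=lambda n,x,y,z:proj(n,[*(R@[x/1000,y/1000]+t),z]).round(1)
print("index",f("top",-80,0,.046),f("side",-80,0,.046),"board back top",f("top",24,60,.064),f("top",24,-60,.064),f("top",-1,60,.064),f("top",-1,-60,.064))
```

```text
index [244.7 183.1] [308.4 179.7] board back top [292.1 167. ] [280.2 215.3] [281.9 164.8] [269.8 212.9]
```

View pics/f2.png

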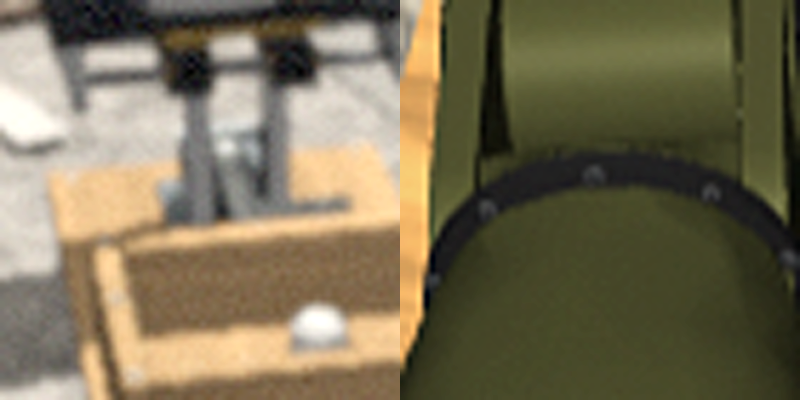

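Side crop: the fingers clasp the leg and lever at around (230,190), the board edge is at (250,230), and plug 1 stands upright at (318,325). The top view is hidden by the arm. Checking the slide from the board's edge shift in the side images.

```bash
python3 - <<'E'
from st import *
B=cv2.imread("pics/s2.png").astype(float).mean(2);A=sum(ctrl.read_camera("side").astype(float).mean(2) for _ in range(4))/4
c=ctrl.camera_info("side")
for y in(-35,-25,35,45,52,58):
    # walk slide s: front top edge at frame x0+s ; sample brightness along frame x at z=.064, with side bias (+2.3,+.5)
    xs=np.arange(-30,70,.5);o=[]
    for I in(B,A):
        P=np.array([proj("side",[*(R@[x/1000,y/1000]+t),.064])+[2.3,.5] for x in xs],np.float32)
        v=cv2.remap(I.astype(np.float32),P[:,0].reshape(-1,1),P[:,1].reshape(-1,1),cv2.INTER_LINEAR).ravel()
        v=cv2.GaussianBlur(v.reshape(-1,1),(1,9),2).ravel();g=np.diff(v)
        k=int(np.argmin(g));d=np.polyfit([-1,0,1],g[k-1:k+2],2) if 0<k<len(g)-1 else [1,0,0];o.append((float(xs[k]+.25-.5*d[1]/(2*d[0])),round(float(g[k]),1)))
    print(y,o,round(o[1][0]-o[0][0],2))
E
python3 st.py
```

```text
-35 [(9.188874302592724, -2.1), (36.1796875, -2.4)] 26.99
-25 [(12.036223551057958, -2.3), (34.64593467685893, -2.0)] 22.61
35 [(13.401163864769998, -1.9), (33.38319976254081, -2.5)] 19.98
45 [(7.817359413202932, -2.2), (36.049886621315196, -2.5)] 28.23
52 [(11.10567871242029, -2.7), (37.52369929453264, -2.2)] 26.42
58 [(12.514468181304403, -2.3), (32.14238020424195, -2.1)] 19.63
32.55 tcp [0.5655 0.0934 0.0313] frame mm [-23.2  -1.3] yaw -11.26 F [ 4.7 11.6 -1.2] Ff [-12.3   2.3] w 24.0 39.7
```

Run:
```python
from st import *
A=sum(ctrl.read_camera("side").astype(np.float32).mean(2) for _ in range(4))/4
B=cv2.imread("pics/s2.png").astype(np.float32).mean(2)
ys=[y for y in np.arange(-60,60,1.) ];xs=np.arange(-30,70,.5)
def strip(I,y):
    P=np.array([proj("side",[*(R@[x/1000,y/1000]+t),.064])+[2.3,.5] for x in xs],np.float32)
    return cv2.remap(I,P[:,:1].copy(),P[:,1:].copy(),cv2.INTER_LINEAR).ravel()
def edge(I,lo,hi):
    v=np.mean([strip(I,y) for y in range(lo,hi,2)],0)
    g=np.diff(cv2.GaussianBlur(v.reshape(-1,1),(1,9),2).ravel());k=np.argmin(g)
    h=v[max(0,k-14):k-5].mean(),v[k+6:k+15].mean();m=sum(h)/2
    i=k-8+np.where((v[k-8:k+8]>=m)&(v[k-7:k+9]<m))[0][0]
    return xs[i]+.5*(v[i]-m)/(v[i]-v[i+1])
for lo,hi in((-62,-40),(-45,-25),(20,40),(40,60),(-62,60)):
    b,a=edge(B,lo,hi),edge(A,lo,hi);print(lo,hi,round(b,2),round(a,2),round(a-b,2))
```

```text
Traceback (most recent call last):
  File "h.py", line 7, in proj
    c=ctrl.camera_info(n);p=np.array(c["mtx"])@(np.array(c["R"])@np.array(X)+c["t"]);return p[:2]/p[2]
ValueError: time passes only in moves, steps and waits
```

```bash
python3 - <<'E'
from st import *
A=sum(ctrl.read_camera("side").astype(np.float32).mean(2) for _ in range(4))/4
c=ctrl.camera_info("side");K,Rc,tc=np.array(c["mtx"]),np.array(c["R"]),np.array(c["t"])
B=cv2.imread("pics/s2.png").astype(np.float32).mean(2)
xs=np.arange(-30,70,.5)
def strip(I,y):
    W=np.column_stack([(R@np.vstack([xs,0*xs+y])/1000).T+t,0*xs+.064])
    p=(K@(Rc@W.T+tc[:,None]));P=(p[:2]/p[2]).T.astype(np.float32)+np.float32([2.3,.5])
    return cv2.remap(I,P[:,:1].copy(),P[:,1:].copy(),cv2.INTER_LINEAR).ravel()
def edge(I,lo,hi):
    v=np.mean([strip(I,y) for y in range(lo,hi,2)],0)
    g=np.diff(cv2.GaussianBlur(v.reshape(-1,1),(1,9),2).ravel());k=np.argmin(g)
    h=v[max(0,k-14):k-5].mean(),v[k+6:k+15].mean();m=sum(h)/2
    i=k-8+np.where((v[k-8:k+8]>=m)&(v[k-7:k+9]<m))[0][0]
    return xs[i]+.5*(v[i]-m)/(v[i]-v[i+1])
for lo,hi in((-62,-40),(-45,-25),(20,40),(40,60),(-62,60)):
    b,a=edge(B,lo,hi),edge(A,lo,hi);print(lo,hi,round(b,2),round(a,2),round(a-b,2))
E
python3 st.py
```

```text
-62 -40 9.74 36.31 26.57
-45 -25 10.66 36.12 25.46
20 40 10.22 34.62 24.4
40 60 9.54 35.07 25.53
-62 60 10.11 35.21 25.1
32.95 tcp [0.5655 0.0934 0.0313] frame mm [-23.1  -1.2] yaw -11.26 F [ 5.6 10.7 -1.4] Ff [-11.6   3.5] w 24.2 39.7
```

The camera gives a slide of 25.1 mm, and the TCP gives 25.0. The width stayed at 24 mm when the load on the lever increased, so the lever is at its stop. Handing in.

```bash
python3 -c "
from rig import ctrl
print(ctrl.finish_job())"
```

```text
the job is handed in; nothing more can be done
None
```

I handed the job in at about 33 s with both plugs in their sockets, the end board pushed to about 25 mm (the mark position), and the leg and lever still gripped; the arm hid the lever and mark from the cameras, so I inferred the closed lever from grip width and force and the mark's position from the board edge and arm position.

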